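# Seat the pipette-tip box in its locating corner

## Robot

A 6-joint arm with a two-finger parallel gripper is mounted at the origin on a cart in front of the work surface, level with it; the furniture and walls round the work are solid. World frame = base frame: x ahead of the robot, y to its left, z up, the work surface at z = 0. Lengths are in m, angles in rad, forces in N, time in s.
With the tool pointing down it reaches from about 0.375 to 0.975 m from the base axis. Payload 3.8 kg.
Tool frame: the origin (TCP) lies where the fingers leave the gripper's body, on its centre line; the fingertips stand 73 mm ahead of it and the grasp point (between the pads) lies 54 mm ahead of it; z points along the fingers, y is the line along which they close (so a half turn about z gives the same grasp; the last joint's range is limited). The gripper opens to 85 mm and grips with 20 to 120 N. Pads are 22 mm wide; open, the fingers measure 114 mm over their backs; the gripper's body (76 mm by 85 mm) begins 54 mm behind the grasp point. The pads swing forward as they close: fully open they stand 13 mm farther back than shut.
Start: joints at [1.181, 0.264, 1.604, -0, 1.274, -0.037], TCP at [0.233, 0.633, 0.304] pointing down, gripper open.
Joint ranges: [-2.63, 2.63], [-0.94, 2.18], [0.31, 2.57], [-1.31, 4.45], [0, 2.66], [-2.55, 2.55]. Speed limits (rad/s): [2.57, 2.57, 3.14, 3.14, 3.14, 3.14].

## Interface

Orientations are given as a rotation vector (axis times angle).
In Python, from workcell import read_state, viewer, bot gives the robot as it stands.
- The arm moves only by the tool jog_arm, never from a script. Its argument "increments" is a list that holds one entry, the list of rows, each a list of 7 numbers: the shift along the tool's x, y, z in units of 30 mm (1.0 is 30 mm), then the turn, a rotation vector about the tool's x, y, z in units of 6 degrees (1.0 is 6 degrees), then the opening, from -1 (shut) to 1 (fully open). A call has exactly 5 rows; each row shifts and turns the commanded pose from where the row before left it, along the tool's axes as they then stand; what a row does not reach is not made up. A row lasts 1/12 s, in which the tool goes at most 41.7 mm and 7.16 degrees, less where a joint would pass 70% of its speed; a pose out of reach is approached as far as the arm can. A call is refused whole if a number of a shift passes 1 or a number of a turn 1, either way. A call with a gripper value outside its range is refused whole. The fingers move at their own pace and stop on an object; "force" is the grip in N (left out, the last holds). Time passes only in rows, so rows that do not move let the fingers close, or fill a call up. It gives the time, the measured TCP pose, the force, the opening and the grip force at its end, in the units of the state.
- read_state(): the state, without advancing time (a new reading comes with each control period).
- viewer.read_camera(name): name is "scene" or "side" or "wrist"; returns (picture, depth): 420x560x3 uint8, blue, green, red; 420x560 float32, m along the optical axis (not along the pixel's ray), 0 where there is no reading.
- viewer.camera_params(name): a dict with "fx", "fy", "cx", "cy" (pixels), "k1" (the pictures are not rectified: a ray, as slopes to the right and down, at radius r is drawn at 1 + k1 r^2 times it, then the intrinsics apply), "R" (3x3) and "t" (3): a world point X has camera coordinates R X + t; the wrist camera has in their place "hand_eye" (4x4, takes a point from camera to tool coordinates, whose origin is the TCP and whose axes are the flange's). Camera axes: x right, y down, z forward; pixel columns grow to the right and rows downward; lengths in m; the calibration is good to about 2 mm. A picture is of the moment at which its call begins: read the wrist's pose just before it. camera_params takes no time and is no camera call.
- bot.finish_job(): hands the job in; it is judged then, once.
The state is a dict: "time": time; "q": joint angles; "joint_vel": joint speeds; "joint_torque": joint torques, N m; "tool_pos": TCP position; "tcp_rot": TCP orientation; "wrist_force": force on the tool from outside, world axes, zero at the start; "torque": the same for the moment, N m; "width": opening from 0.0 (shut) to 1.0 (fully open); "grip_force": force on a finger pad.
Only numpy, scipy, OpenCV 4.12 (cv2) and the standard library are available. Lean on these libraries where they do the work, as an engineer would, in place of code of your own. Each camera call takes 0.05 s, during which the arm holds its last target. There are 200 camera calls.

## Task

Push the pipette-tip box along the worktop into the metal locating corner, until its long side is square and snug against the long rail and its short side is snug against the short rail. Only push it with the fingertips or the outside of the fingers: do not lift or tip it, and leave the jar, the small cup and the weight where they stand.

Things in the scene. Friction and masses are not known exactly. Their poses are not given: they have to be found in the camera images.
- tip_box_1: The pipette-tip box to push: loose, lidless clear box of yellow tips in a blue grid, 0.2 to 0.4 kg, friction about 0.6. Solid, 82 mm along its x, 118 mm along its y (long sides face +-x), 44 mm high, tips to 46; two blue hinge tabs stick out 2 mm at the top of the +x side, above the rails. Origin: centre of its underside; z up. Starts within 21 degrees of parallel to the corner.
- fence: The locating corner: fixed L of aluminium rails 22 mm high, 12 mm thick. Origin: inner corner of the L at worktop height. Long rail's inner face is x = 0, from the corner 168 mm toward -y; short rail's is y = 0, 100 mm toward -x. x points away from the robot within 18 degrees, z up. The box belongs at x < 0, y < 0. Outside the rails lie screwed flanges 21 mm wide, 8 mm high.
- seat (a point): Where the box's origin lies when it is seated: on the worktop, 41 mm from the long rail's inner face and 59 mm from the short rail's; axes as the locating corner's, and the seated box's axes are parallel to them.
- jar: Bystander, loose: small sample jar with white lid, 44 mm wide, 60 mm high, outside the short rail and toward the robot. Origin: centre of its underside.
- weigh_cup: Bystander, loose: small clear open cup, 46 mm wide, 42 mm high, behind the long rail. Origin: centre of its underside.
- weight: Bystander, loose: pale calibration weight with a knob on top, 27 mm wide, 48 mm high, behind the long rail. Origin: centre of its underside.
Not all that is in view belongs to the job. Of the things shaped like the fence, the aluminium one is meant.

How it is judged:
At the end, for the whole second after the job is handed in: The tip box stands flat and at rest in the corner: gap to each rail under 4 mm at its middle, square to the corner within 0.05 rad; jar, cup and weight are within 15 mm of where they stood (x of tip_box_1 in the frame of fence between -0.045 and -0.036 m and y of tip_box_1 in the frame of fence between -0.063 and -0.054 m and angle between the x axis of tip_box_1 and the x axis of fence, either way round below 0.05 rad and angle between tip_box_1's own z axis and vertical below 0.05 rad and height (world z) of tip_box_1 below 0.006 m and linear speed of tip_box_1 below 0.01 m/s and distance of each of jar, weigh_cup, weight from where it was at the start of the episode below 0.015 m); the robot touches nothing.
It fails at once if the tip box is lifted off the worktop (height (world z) of tip_box_1 above 0.012 m).
It fails at once if the tip box is tipped (angle between tip_box_1's own z axis and vertical above 0.2 rad).
It fails at once if the jar, the cup or the weight is moved, lifted or knocked over (distance of any of jar, weigh_cup, weight from where it was at the start of the episode above 0.015 m or angle between any of jar, weigh_cup, weight's own z axis and vertical above 0.3 rad).
It also fails if it takes over 67 s, if anything falls off the work surface, if the arm or the gripper's body presses on something with over 40 N, if the wrist force passes 120 N, or if a joint passes its speed limit or range.

## Working session

There is one attempt and no reset: what is moved stays moved. The work goes in short steps, Python scripts to look and compute and a tool call to move; the robot and the scene stay as the last step left them, time stands still between calls to the robot, and variables do not carry over. Pictures are saved under pics/ and viewed, at most 10 in all, crops included, and the job is handed in when it is done.

Besides the shell and the picture viewer there is one more tool, called after "Emit:" as a command line: name --argument value ..., lists and objects as JSON in quotes. jog_arm: Moves the arm, as the interface text tells. Its arguments: {"type":"object","properties":{"increments":{"type":"array","items":{"type":"array","items":{"type":"array","items":{"type":"number"}}}},"force":{"type":"number"}},"required":["increments"]}

```bash
mkdir -p pics; ls; cat > h.py <<'E'
import numpy as np, cv2
from workcell import read_state, viewer, bot
def ray_plane(name,px,z):
    p=viewer.camera_params(name)
    K=np.array([[p['fx'],0,p['cx']],[0,p['fy'],p['cy']],[0,0,1.]])
    u=cv2.undistortPoints(np.array(px,float).reshape(-1,1,2),K,np.array([p['k1'],0,0,0.])).reshape(-1,2)
    R=np.array(p['R']);t=np.array(p['t']);c=-R.T@t
    d=np.c_[u,np.ones(len(u))]@R
    return c+d*((z-c[2])/d[:,2])[:,None]
E
python3 - <<'E'
from h import *
for n in ['scene','side']:
    im,d=viewer.read_camera(n); cv2.imwrite(f'pics/{n}0.png',im); np.save(f'{n}0.npy',d)
    p=viewer.camera_params(n); print(n,-np.array(p['R']).T@p['t'],p['fx'])
print(read_state())
E
```

```text
pics
scene [-0.04804473 -0.26902543  0.73261341] 448.7816793062765
side [0.35121042 0.7523022  1.37407526] 540.6869249787459
{'time': 0.1, 'q': array([ 1.18106491e+00,  2.64655763e-01,  1.60528162e+00,  9.97145250e-06,
        1.27371883e+00, -3.69071833e-02]), 'joint_vel': array([-1.36953497e-03, -6.52038419e-04, -2.69876134e-03, -6.70849054e-06,
       -9.73660352e-04, -1.01175993e-03]), 'joint_torque': array([ 1.51896129e-03, -5.16700244e+01, -3.68596745e+01, -9.18831552e-05,
        6.22410531e-03, -4.85389921e-05]), 'tool_pos': array([0.23304519, 0.63292106, 0.30267738]), 'tcp_rot': array([-0.55127079, -3.09239255,  0.00316435]), 'wrist_force': array([-0.3230126 , -0.6450552 ,  0.41047743]), 'torque': array([-0.02766351,  0.02193216, -0.00955008]), 'grip_force': 0.0, 'width': 1.0026895544333039}
```

View pics/scene0.png

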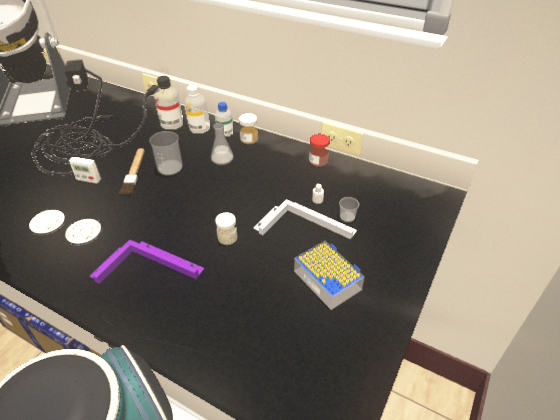

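View pics/side0.png

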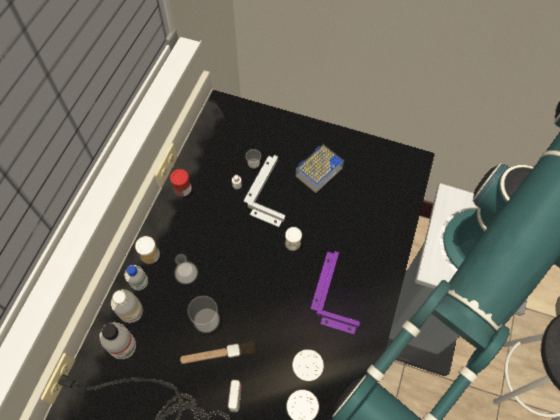

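The scene shows the white aluminium L (scene 288,205; side 250,200) and a purple L (scene 135,245; side 320,300) as a decoy. There is one tip box (scene 328,272; side 320,168). The jar is at scene (227,228), the weight at (318,193) and the cup at (348,208). I choose the aluminium L and check it in a crop.

```bash
python3 - <<'E'
from h import *
a=cv2.imread('pics/scene0.png')[170:310,210:370]; b=cv2.imread('pics/side0.png')[135:255,225:355]
A=cv2.resize(a,None,fx=5,fy=5,interpolation=cv2.INTER_CUBIC)[:600]
A=cv2.resize(a,(400,350),interpolation=cv2.INTER_CUBIC);B=cv2.resize(b,(390,360),interpolation=cv2.INTER_CUBIC)
c=np.zeros((360,790,3),np.uint8);c[:350,:400]=A;c[:,400:]=B;cv2.imwrite('pics/crop.png',c)
E
```

```text
(no output)
```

View pics/crop.png

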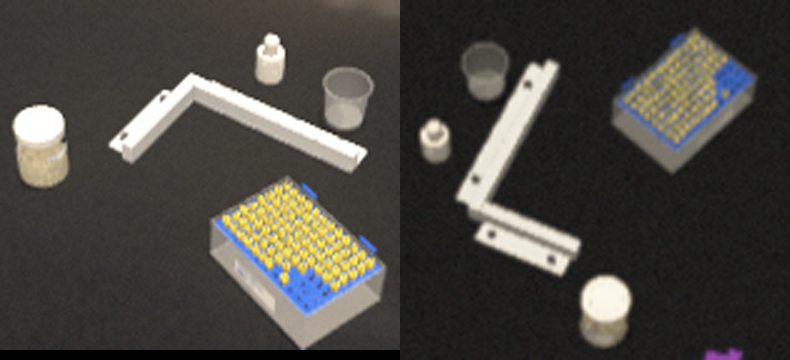

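The crop confirms the choice: silver-white L, box with its blue hinge tabs facing the long rail. Now I measure from the masks and rays at known heights.

```bash
python3 - <<'E'
from h import *
for n in ['scene','side']:
    im=cv2.imread(f'pics/{n}0.png');d=np.load(f'{n}0.npy');p=viewer.camera_params(n)
    K=np.array([[p['fx'],0,p['cx']],[0,p['fy'],p['cy']],[0,0,1.]])
    vv,uu=np.mgrid[:420,:560];px=np.c_[uu.ravel(),vv.ravel()].astype(float)
    u=cv2.undistortPoints(px.reshape(-1,1,2),K,np.array([p['k1'],0,0,0.])).reshape(-1,2)
    X=((np.c_[u,np.ones(len(u))]*d.reshape(-1,1))-p['t'])@np.array(p['R'])
    X=X.reshape(420,560,3);z=X[...,2]
    hsv=cv2.cvtColor(im,cv2.COLOR_BGR2HSV);h,s,v=cv2.split(hsv)
    roi=np.zeros((420,560),bool)
    if n=='scene': roi[160:320,205:375]=1
    else: roi[130:255,225:360]=1
    print(n,'table z',np.median(z[roi&(v<40)]))
    def tops(m,zp,name):
        k,l,st,c=cv2.connectedComponentsWithStats(m.astype(np.uint8))
        for i in range(1,k):
            if st[i,4]<25: continue
            q=l==i; P=ray_plane(n,np.c_[uu[q],vv[q]],zp)[:,:2].astype(np.float32)
            r=cv2.minAreaRect(P); print(name,c[i].round(),st[i,4],'z',np.median(z[q]).round(4),'ctr',np.round(r[0],4),np.round(r[1],4),round(r[2],1),cv2.boxPoints(r).round(3).tolist())
    col=roi&(((h>15)&(h<35)&(s>120)&(v>80))|((h>100)&(h<125)&(s>130)&(v>70)))
    tops(cv2.morphologyEx(col.astype(np.uint8),cv2.MORPH_CLOSE,np.ones((3,3))),.044,'box')
    tops(roi&(z>.036)&(z<.075),.045,'tall')
    tops(roi&(z>.018)&(z<.027)&(v>120)&(s<60),.022,'rail')
    tops(roi&(z>.005)&(z<.012)&(v>120)&(s<60),.008,'flange')
E
```

```text
scene table z nan
box [329. 268.] 1709 z 0.0431 ctr [ 0.5012 -0.0746] [0.1126 0.085 ] 64.6 [[0.4390000104904175, -0.10700000077486038], [0.515999972820282, -0.14399999380111694], [0.5640000104904175, -0.041999999433755875], [0.4869999885559082, -0.006000000052154064]]
tall [318. 187.] 37 z 0.047 ctr [0.7086 0.0488] [0.0225 0.0142] 25.1 [[0.6949999928474426, 0.05000000074505806], [0.7009999752044678, 0.03799999877810478], [0.722000002861023, 0.04699999839067459], [0.7160000205039978, 0.05999999865889549]]
tall [349. 203.] 124 z 0.0411 ctr [ 0.688  -0.0379] [0.0472 0.0438] 28.6 [[0.6570000052452087, -0.029999999329447746], [0.6779999732971191, -0.06800000369548798], [0.718999981880188, -0.04600000008940697], [0.6980000138282776, -0.007000000216066837]]
tall [225. 220.] 277 z 0.061 ctr [0.51  0.179] [0.0514 0.042 ] 33.1 [[0.47699999809265137, 0.18299999833106995], [0.5, 0.1469999998807907], [0.5429999828338623, 0.17499999701976776], [0.5199999809265137, 0.210999995470047]]
tall [329. 269.] 2115 z 0.0428 ctr [ 0.4976 -0.0747] [0.1217 0.0911] 65.1 [[0.4309999942779541, -0.1110000014305114
[... 4264 characters left out ...]
507935, -0.0729999989271164], [0.7160000205039978, -0.03200000151991844], [0.6269999742507935, 0.15800000727176666]]
flange [268. 161.] 27 z 0.0067 ctr [ 0.6496 -0.0545] [0.0319 0.0129] 80.1 [[0.6399999856948853, -0.0689999982714653], [0.652999997138977, -0.07100000232458115], [0.6589999794960022, -0.03999999910593033], [0.6460000276565552, -0.03799999877810478]]
flange [256. 183.] 29 z 0.0069 ctr [0.6573 0.0286] [0.0346 0.0135] 83.9 [[0.6489999890327454, 0.012000000104308128], [0.6620000004768372, 0.010999999940395355], [0.6660000085830688, 0.04500000178813934], [0.6520000100135803, 0.04600000008940697]]
flange [266. 217.] 115 z 0.0076 ctr [0.5924 0.1226] [0.0234 0.0885] 84.1 [[0.546999990940094, 0.11500000208616257], [0.6349999904632568, 0.10599999874830246], [0.6380000114440918, 0.12999999523162842], [0.550000011920929, 0.13899999856948853]]
  return _methods._mean(a, axis=axis, dtype=dtype,
  ret = ret.dtype.type(ret / rcount)
```

The box is at (0.498, -0.072), yaw -25°. The fence's inner corner is about (0.645, 0.096), yaw about -5.5°. In the fence frame the box must go about +90 mm in x and +122 mm in y, and turn +20°. Sizes and heights match the description. Next I move behind the box's -x side.

Emit:
jog_arm --increments '[[[0,0,0,0,0,0.8,0],[-0.78,-0.88,0,0,0,0,0],[-0.78,-0.88,0,0,0,0,0],[-0.78,-0.88,0,0,0,0,0],[-0.78,-0.88,0,0,0,0,0]]]'

```text
time: 0.52
tool_pos: [0.2733, 0.4965, 0.3029]
tcp_rot: [-0.679, -3.067, 0.002]
wrist_force: [0.0, 0.1, -0.1]
width: 0.497
grip_force: 0.0
```

Emit:
jog_arm --increments '[[[-0.78,-0.88,0,0,0,0,0],[-0.78,-0.88,0,0,0,0,0],[-0.78,-0.88,0,0,0,0,0],[-0.78,-0.88,0,0,0,0,0],[-0.78,-0.88,0,0,0,0,0]]]'

```text
time: 0.93
tool_pos: [0.3234, 0.3273, 0.3034]
tcp_rot: [-0.679, -3.067, 0.001]
wrist_force: [0.7, 0.0, 1.0]
width: 0.503
grip_force: 0.0
```

Emit:
jog_arm --increments '[[[-0.78,-0.88,0,0,0,0,0],[-0.78,-0.88,0,0,0,0,0],[-0.78,-0.88,0,0,0,0,0],[-0.78,-0.88,0,0,0,0,0],[-0.78,-0.88,0,0,0,0,0]]]'

```text
time: 1.35
tool_pos: [0.3735, 0.1583, 0.3036]
tcp_rot: [-0.68, -3.067, 0.0]
wrist_force: [0.8, 0.4, 0.8]
width: 0.5
grip_force: 0.0
```

Emit:
jog_arm --increments '[[[-0.78,-0.88,0,0,0,0,0],[-0.78,-0.88,0,0,0,0,0],[-0.78,-0.88,0,0,0,0,0],[-0.78,-0.88,0,0,0,0,0],[-0.78,-0.88,0,0,0,0,0]]]'

```text
time: 1.77
tool_pos: [0.4238, -0.0109, 0.3037]
tcp_rot: [-0.681, -3.067, -0.0]
wrist_force: [0.7, 0.9, 0.4]
width: 0.501
grip_force: 0.0
```

Emit:
jog_arm --increments '[[[-0.67,-0.8,0,0,0,0,0],[0,0,0.8,0,0,0,0],[0,0,0.8,0,0,0,0],[0,0,0.8,0,0,0,0],[0,0,0.8,0,0,0,0]]]'

```text
time: 2.18
tool_pos: [0.4318, -0.0398, 0.2067]
tcp_rot: [-0.682, -3.067, -0.0]
wrist_force: [0.5, 0.9, -0.1]
width: 0.499
grip_force: 0.0
```

Emit:
jog_arm --increments '[[[0,0,0.8,0,0,0,0],[0,0,0.8,0,0,0,0],[0,0,0.8,0,0,0,0],[0,0,0.8,0,0,0,0],[0,0,0.8,0,0,0,0]]]'

```text
time: 2.6
tool_pos: [0.4317, -0.0393, 0.0866]
tcp_rot: [-0.68, -3.067, 0.0]
wrist_force: [1.0, -0.3, 0.1]
width: 0.499
grip_force: 0.0
```

```bash
python3 - <<'E'
from h import *
s=read_state();print(s['tool_pos'],s['wrist_force'])
a,_=viewer.read_camera('scene');b,_=viewer.read_camera('side')
c=np.hstack([cv2.resize(a[150:330,200:390],(400,400)),cv2.resize(b[120:260,225:365],(400,400))]);cv2.imwrite('pics/s1.png',c)
E
```

```text
[ 0.43166247 -0.03934099  0.08660919] [ 0.99794453 -0.3323159   0.13168486]
```

View pics/s1.png

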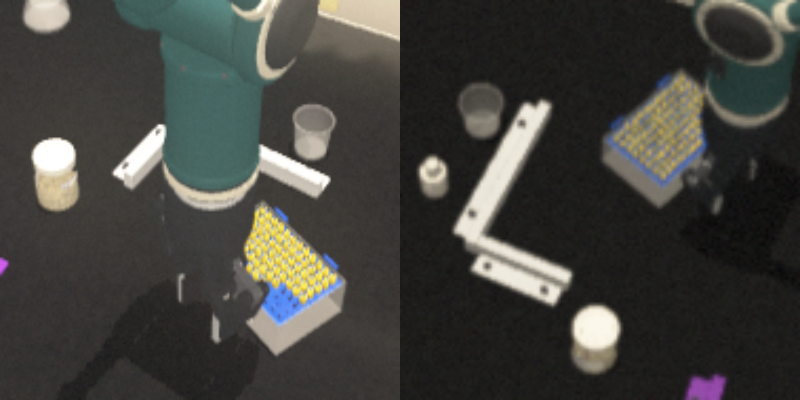

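The fingers stand 20 mm behind the box's long side, not touching. Now I push in fence +x while turning 20° counter-clockwise, stopping short of the rail.

Emit:
jog_arm --increments '[[[-0.25,0,0,0,0,0,0],[-0.25,0,0,0,0,0,0],[-0.2,0,0,0,0,0,0],[-0.2,0.05,0,0,0,-0.3,0],[-0.22,0.07,0,0,0,-0.3,0]]]'

```text
time: 3.12
tool_pos: [0.4652, -0.0507, 0.0894]
tcp_rot: [0.582, 3.086, -0.0]
wrist_force: [-2.7, -1.0, 1.3]
width: 0.501
grip_force: 1.3
```

Emit:
jog_arm --increments '[[[-0.22,0.06,0,0,0,-0.3,0],[-0.22,0.06,0,0,0,-0.3,0],[-0.22,0.05,0,0,0,-0.3,0],[-0.22,0.05,0,0,0,-0.3,0],[-0.22,0.04,0,0,0,-0.3,0]]]'

```text
time: 3.53
tool_pos: [0.4992, -0.0533, 0.0894]
tcp_rot: [0.338, 3.122, -0.0]
wrist_force: [-1.6, -0.5, 0.6]
width: 0.501
grip_force: 1.1
```

```bash
cat > look.py <<'E'
from h import *
import sys
# box pose from the side/scene view: blue+yellow top, and depth band
def box(n='side',mz=.036):
    im,d=viewer.read_camera(n);p=viewer.camera_params(n)
    K=np.array([[p['fx'],0,p['cx']],[0,p['fy'],p['cy']],[0,0,1.]])
    vv,uu=np.mgrid[:420,:560];px=np.c_[uu.ravel(),vv.ravel()].astype(float)
    u=cv2.undistortPoints(px.reshape(-1,1,2),K,np.array([p['k1'],0,0,0.])).reshape(-1,2)
    X=((np.c_[u,np.ones(len(u))]*d.reshape(-1,1))-p['t'])@np.array(p['R'])
    z=X[:,2].reshape(420,560)
    h,s,v=cv2.split(cv2.cvtColor(im,cv2.COLOR_BGR2HSV))
    m=(z>mz)&(z<.056)&(X[:,0].reshape(z.shape)<.67)&(d>0)&(v>60)
    k,l,st,c=cv2.connectedComponentsWithStats(m.astype(np.uint8))
    i=[i for i in range(1,k) if st[i,4]>200]
    for i in i:
        q=l==i;P=ray_plane(n,np.c_[uu[q],vv[q]],.044)[:,:2].astype(np.float32);r=cv2.minAreaRect(P)
        print(n,c[i].round(),st[i,4],np.round(r[0],4),np.round(r[1],4),round(r[2],1),np.round(cv2.boxPoints(r),3).tolist())
    return im
if __name__=='__main__':
    s=read_state();print(s['tool_pos'],s['wrist_force'])
    a=box('scene');b=box('side')
    c=np.hstack([cv2.resize(a[150:330,200:390],(400,400)),cv2.resize(b[120:260,225:365],(400,400))]);cv2.imwrite('pics/'+sys.argv[1]+'.png',c)
E
python3 look.py s2
```

```text
[ 0.49918173 -0.05329738  0.08937516] [-1.62815757 -0.45718653  0.64146187]
scene [355. 257.] 691 [ 0.5457 -0.088 ] [0.0919 0.0923] 72.2 [[0.4880000054836273, -0.11800000071525574], [0.5759999752044678, -0.1459999978542328], [0.6039999723434448, -0.057999998331069946], [0.515999972820282, -0.029999999329447746]]
side [344.  51.] 303 [ 0.5517 -0.5226] [0.0312 0.2403] 88.1 [[0.4309999942779541, -0.5339999794960022], [0.6710000038146973, -0.5419999957084656], [0.671999990940094, -0.5109999775886536], [0.4320000112056732, -0.503000020980835]]
side [297. 161.] 648 [ 0.5509 -0.07  ] [0.1208 0.0879] 70.8 [[0.48899999260902405, -0.11299999803304672], [0.5720000267028809, -0.14100000262260437], [0.6119999885559082, -0.027000000700354576], [0.5289999842643738, 0.0020000000949949026]]
```

View pics/s2.png

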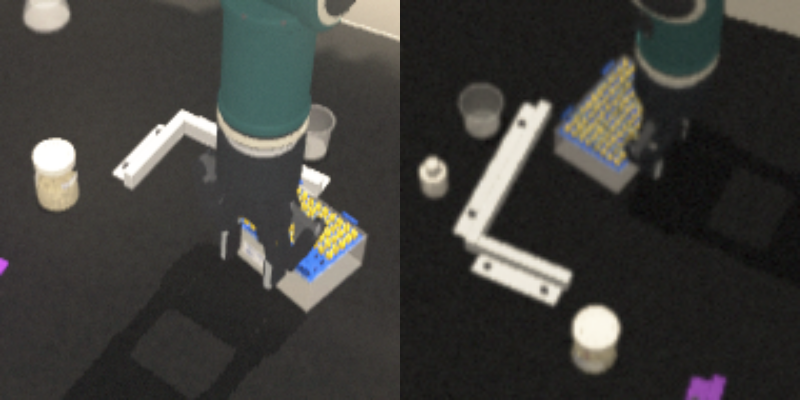

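The box is following: centre (0.550, -0.071), yaw about -19°, still turning toward the tool. In the pictures it sits in front of the two fingers, clear of the rail. I finish the x stage.

Emit:
jog_arm --increments '[[[-0.2,0.02,0,0,0,-0.25,0],[-0.2,0.02,0,0,0,-0.25,0],[-0.2,0.02,0,0,0,-0.25,0],[-0.2,0,0,0,0,-0.25,0],[-0.15,0,0,0,0,-0.15,0]]]'

```text
time: 4.05
tool_pos: [0.5266, -0.0562, 0.0887]
tcp_rot: [-0.151, -3.138, 0.001]
wrist_force: [-5.4, -0.9, 3.1]
width: 0.506
grip_force: 2.6
```

Emit:
jog_arm --increments '[[[0,0,0,0,0,0,0],[0.5,0,0,0,0,0,0],[0.7,0,-0.5,0,0,0,0],[0,0,-1,0,0,0,0],[0,0,-1,0,0,0,0]]]'

```text
time: 4.47
tool_pos: [0.4882, -0.0519, 0.1623]
tcp_rot: [-0.153, -3.134, -0.001]
wrist_force: [1.8, -1.6, 0.4]
width: 0.5
grip_force: 0.0
```

```bash
python3 look.py s3
```

```text
[ 0.48821344 -0.05191166  0.16232581] [ 1.75955195 -1.56772046  0.35484263]
scene [356. 248.] 886 [ 0.5738 -0.1012] [0.0598 0.0946] 79.0 [[0.5220000147819519, -0.12200000137090683], [0.6150000095367432, -0.14000000059604645], [0.6259999871253967, -0.08100000023841858], [0.5329999923706055, -0.06300000101327896]]
side [530. 103.] 269 [-0.0683 -0.5216] [0.0289 0.1923] 89.3 [[-0.16500000655651093, -0.5350000262260437], [0.02800000086426735, -0.5370000004768372], [0.02800000086426735, -0.5080000162124634], [-0.164000004529953, -0.5059999823570251]]
side [292. 158.] 947 [ 0.579  -0.0681] [0.123  0.0876] 78.7 [[0.5239999890327454, -0.11999999731779099], [0.6100000143051147, -0.13699999451637268], [0.6340000033378601, -0.01600000075995922], [0.5479999780654907, 0.0010000000474974513]]
```

The box is at about (0.578, -0.069), 6° off the fence and 4 mm clear of the rail at its leading corner. Next I shut the fingers and go round to its -y side to push toward the short rail.

Emit:
jog_arm --increments '[[[-0.2,-0.9,0,0,0,0,-1],[-0.7,-0.9,0,0,0,0,-1],[-0.8,-0.8,0,0,0,0,-1],[-0.8,-0.7,0,0,0,0,-1],[-0.75,0,0,0,0,0,-1]]]'

```text
time: 4.98
tool_pos: [0.5795, -0.164, 0.1633]
tcp_rot: [0.156, 3.135, -0.003]
wrist_force: [0.1, 0.3, 0.4]
width: 0.002
grip_force: 0.0
```

Emit:
jog_arm --increments '[[[0,0,0.5,0,0,0,-1],[0,0,0.5,0,0,0,-1],[0,0,0.5,0,0,0,-1],[0,0,0.5,0,0,0,-1],[0,0,0.45,0,0,0,-1]]]'

```text
time: 5.4
tool_pos: [0.5782, -0.1603, 0.0883]
tcp_rot: [0.152, 3.137, -0.0]
wrist_force: [0.3, -0.0, 0.3]
width: -0.0
grip_force: 0.0
```

Emit:
jog_arm --increments '[[[0,0.25,0,0,0,0,-1],[0,0.25,0,0,0,0,-1],[0,0.2,0,0,0,0,-1],[0,0.2,0,0,0,0,-1],[0,0.2,0,0,0,0,-1]]]'

```text
time: 5.82
tool_pos: [0.5821, -0.1268, 0.0906]
tcp_rot: [0.15, 3.136, -0.001]
wrist_force: [-0.5, -0.9, -1.4]
width: -0.002
grip_force: 0.8
```

Emit:
jog_arm --increments '[[[0,0.2,0,0,0,0,-1],[0,0.2,0,0,0,0,-1],[0,0.2,0,0,0,0,-1],[0,0.2,0,0,0,0,-1],[0,0.2,0,0,0,0,-1]]]'

```text
time: 6.23
tool_pos: [0.5847, -0.0972, 0.0901]
tcp_rot: [0.151, 3.137, -0.001]
wrist_force: [0.8, -3.5, 1.9]
width: 0.002
grip_force: 1.8
```

```bash
python3 look.py s4
```

```text
[ 0.58465739 -0.09723834  0.09008362] [ 0.7976533  -3.52412945  1.91005539]
scene [322. 234.] 1605 [ 0.5777 -0.0373] [0.1471 0.0932] 83.8 [[0.5230000019073486, -0.10499999672174454], [0.6159999966621399, -0.11500000208616257], [0.6320000290870667, 0.03099999949336052], [0.5389999747276306, 0.04100000113248825]]
side [287. 172.] 972 [ 0.5776 -0.0264] [0.1398 0.0864] 85.3 [[0.5289999842643738, -0.09300000220537186], [0.6150000095367432, -0.10000000149011612], [0.6259999871253967, 0.03999999910593033], [0.5400000214576721, 0.04699999839067459]]
```

View pics/s4.png

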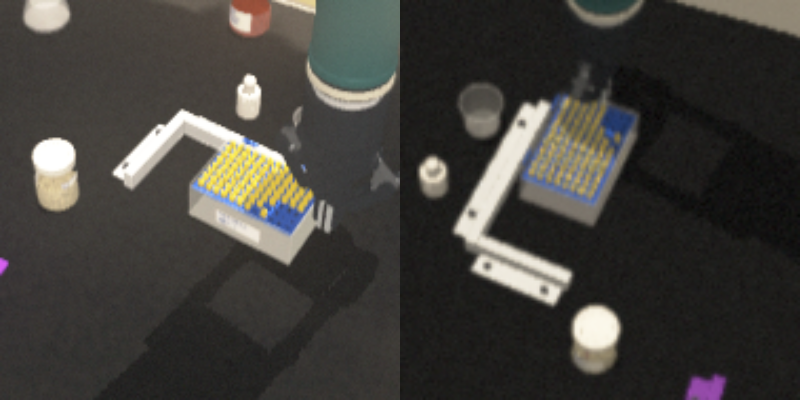

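The box is now square to the rail and about 60 mm from the short rail (side crop: +y face at about row 205, short rail at about 245). I push on 50 mm.

Emit:
jog_arm --increments '[[[0,0.2,0,0,0,0,-1],[0,0.2,0,0,0,0,-1],[0,0.2,0,0,0,0,-1],[0,0.2,0,0,0,0,-1],[0,0.2,0,0,0,0,-1]]]'

```text
time: 6.75
tool_pos: [0.5868, -0.067, 0.0892]
tcp_rot: [-0.151, -3.138, -0.0]
wrist_force: [0.5, -2.2, 0.7]
width: 0.0
grip_force: 1.2
```

Emit:
jog_arm --increments '[[[0,0.2,0,0,0,0,-1],[0,0.2,0,0,0,0,-1],[0,0.2,0,0,0,0,-1],[0,0,0,0,0,0,-1],[0,0,0,0,0,0,-1]]]'

```text
time: 7.17
tool_pos: [0.5885, -0.0488, 0.0892]
tcp_rot: [-0.15, -3.137, -0.001]
wrist_force: [-0.6, -0.6, -1.6]
width: 0.001
grip_force: 0.0
```

```bash
python3 look.py s5
```

```text
[ 0.58849645 -0.04881152  0.08915036] [-0.55584464 -0.62292421 -1.63146344]
scene [302. 226.] 1541 [0.5791 0.0116] [0.1487 0.0943] 88.0 [[0.5289999842643738, -0.061000000685453415], [0.6240000128746033, -0.06400000303983688], [0.6290000081062317, 0.08399999886751175], [0.5350000262260437, 0.08699999749660492]]
side [282. 186.] 984 [0.5791 0.0286] [0.1219 0.0864] 89.2 [[0.5350000262260437, -0.03200000151991844], [0.6209999918937683, -0.032999999821186066], [0.6230000257492065, 0.08900000154972076], [0.5370000004768372, 0.09000000357627869]]
```

View pics/s5.png

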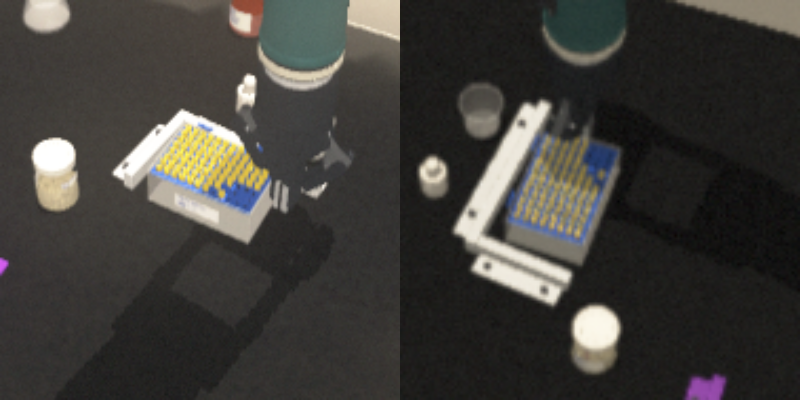

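The box has come 4° past square, with its +y end off the long rail by about 10 mm (side crop), and sits about 12 mm from the short rail. I go round to the -x side and press it square with both fingers.

Emit:
jog_arm --increments '[[[0,-0.4,0,0,0,0,-1],[0,0,-0.85,0,0,0,-1],[0,0,-0.85,0,0,0,-1],[0,0,-0.85,0,0,0,-1],[0.5,0.5,0,0,0,0,-1]]]'

```text
time: 7.68
tool_pos: [0.5797, -0.0487, 0.1725]
tcp_rot: [0.154, 3.125, -0.003]
wrist_force: [1.2, 0.1, 1.1]
width: -0.001
grip_force: 0.0
```

Emit:
jog_arm --increments '[[[0.85,0.85,0,0,0,0,0],[0.85,0.85,0,0,0,0,0],[0.8,0.8,0,0,0,0,0],[0,0,0.5,0,0,0,0],[0,0,0.7,0,0,0,0]]]'

```text
time: 8.1
tool_pos: [0.5072, 0.0371, 0.1317]
tcp_rot: [0.148, 3.133, 0.001]
wrist_force: [1.0, 0.3, 0.2]
width: 0.501
grip_force: 0.0
```

Emit:
jog_arm --increments '[[[0,0,0.7,0,0,0,0],[0,0,0.65,0,0,0,0],[0,0,0,0,0,0,0],[-0.25,0,0,0,0,0,0],[-0.2,0,0,0,0,0,0]]]'

```text
time: 8.52
tool_pos: [0.5213, 0.0347, 0.0903]
tcp_rot: [0.152, 3.137, 0.0]
wrist_force: [0.6, 0.1, -0.0]
width: 0.498
grip_force: 0.0
```

Emit:
jog_arm --increments '[[[-0.15,0,0,0,0,0,0],[-0.15,0,0,0,0,0,0],[-0.15,0,0,0,0,0,0],[-0.1,0,0,0,0,0,0],[-0.1,0,0,0,0,0,0]]]'

```text
time: 8.93
tool_pos: [0.5397, 0.0334, 0.0897]
tcp_rot: [-0.151, -3.138, 0.0]
wrist_force: [-3.5, 0.6, 3.0]
width: 0.503
grip_force: 1.7
```

Emit:
jog_arm --increments '[[[-0.08,0,0,0,0,0,0],[-0.08,0,0,0,0,0,0],[-0.06,0,0,0,0,0,0],[0,0,0,0,0,0,0],[0,0,0,0,0,0,0]]]'

```text
time: 9.35
tool_pos: [0.5439, 0.0329, 0.0888]
tcp_rot: [-0.151, -3.133, 0.0]
wrist_force: [-8.0, 1.2, 5.8]
width: 0.499
grip_force: 4.2
```

```bash
python3 look.py s6
```

```text
[0.54393928 0.03287248 0.08879042] [-8.03266788  1.18488802  5.78646101]
scene [324. 228.] 487 [ 0.5942 -0.0168] [0.1079 0.0646] 16.7 [[0.5329999923706055, -0.0010000000474974513], [0.5519999861717224, -0.06300000101327896], [0.6549999713897705, -0.03200000151991844], [0.6370000243186951, 0.029999999329447746]]
side [354.  54.] 402 [ 0.5133 -0.5215] [0.0291 0.3166] 89.3 [[0.35499998927116394, -0.5339999794960022], [0.6710000038146973, -0.5379999876022339], [0.671999990940094, -0.5090000033378601], [0.35499998927116394, -0.5049999952316284]]
side [272. 184.] 719 [0.594  0.0246] [0.1224 0.0865] 85.1 [[0.5460000038146973, -0.032999999821186066], [0.6320000290870667, -0.03999999910593033], [0.6420000195503235, 0.0820000022649765], [0.5559999942779541, 0.08900000154972076]]
```

View pics/s6.png

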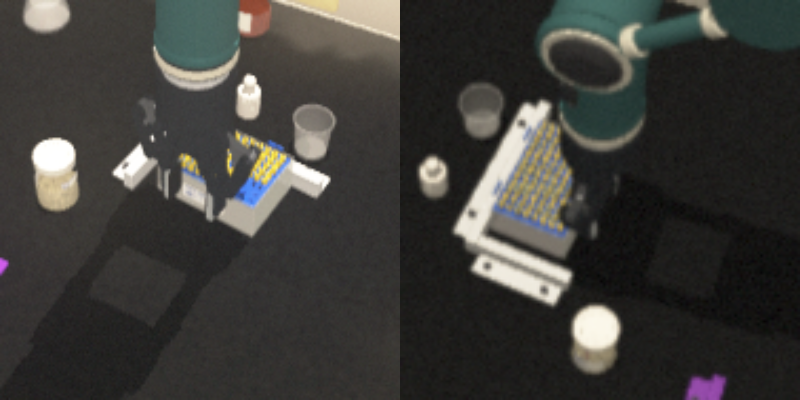

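The long side is square on the rail (8 N against it, rectangle at 85°, matching the rail), with about 15 mm left to the short rail in the side crop. I go back to the -y side for the last y push.

Emit:
jog_arm --increments '[[[0.5,0,0,0,0,0,0],[0,0,-0.85,0,0,0,0],[0,0,-0.85,0,0,0,0],[0,0,-0.85,0,0,0,0],[-0.35,-0.6,0,0,0,0,-1]]]'

```text
time: 9.87
tool_pos: [0.543, 0.0169, 0.1715]
tcp_rot: [0.147, 3.128, 0.002]
wrist_force: [1.3, 0.5, -0.0]
width: 0.372
grip_force: 0.0
```

Emit:
jog_arm --increments '[[[-0.6,-0.9,0,0,0,0,-1],[-0.65,-0.9,0,0,0,0,-1],[-0.65,-0.85,0,0,0,0,-1],[0,0,0.5,0,0,0,-1],[0,0,0.7,0,0,0,-1]]]'

```text
time: 10.28
tool_pos: [0.5932, -0.0719, 0.1326]
tcp_rot: [0.155, 3.128, -0.002]
wrist_force: [-0.0, 0.2, 0.2]
width: 0.004
grip_force: 0.0
```

Emit:
jog_arm --increments '[[[0,0,0.7,0,0,0,-1],[0,0,0.65,0,0,0,-1],[0,0.1,0,0,0,0,-1],[0,0.2,0,0,0,0,-1],[0,0.2,0,0,0,0,-1]]]'

```text
time: 10.7
tool_pos: [0.5914, -0.0541, 0.0903]
tcp_rot: [0.152, 3.136, -0.0]
wrist_force: [0.9, 0.9, 0.1]
width: -0.0
grip_force: 0.0
```

Emit:
jog_arm --increments '[[[0,0.15,0,0,0,0,-1],[0,0.12,0,0,0,0,-1],[0,0.1,0,0,0,0,-1],[0,0.1,0,0,0,0,-1],[0,0.1,0,0,0,0,-1]]]'

```text
time: 11.12
tool_pos: [0.593, -0.0375, 0.0907]
tcp_rot: [0.15, 3.135, -0.001]
wrist_force: [-0.2, -3.2, 2.2]
width: -0.002
grip_force: 1.9
```

Emit:
jog_arm --increments '[[[0,0.08,0,0,0,0,-1],[0,0.06,0,0,0,0,-1],[0,0.06,0,0,0,0,-1],[0,0,0,0,0,0,-1],[0,0,0,0,0,0,-1]]]'

```text
time: 11.53
tool_pos: [0.5927, -0.0314, 0.0894]
tcp_rot: [0.151, 3.138, 0.0]
wrist_force: [0.5, -3.7, 3.1]
width: 0.001
grip_force: 1.6
```

Emit:
jog_arm --increments '[[[0,0.06,0,0,0,0,-1],[0,0.06,0,0,0,0,-1],[0,0,0,0,0,0,-1],[0,0,0,0,0,0,-1],[0,0,0,0,0,0,-1]]]'

```text
time: 11.95
tool_pos: [0.5927, -0.0309, 0.0894]
tcp_rot: [-0.15, -3.138, 0.007]
wrist_force: [-1.8, -15.9, 4.0]
width: 0.001
grip_force: 7.9
```

16 N in y: the box is seated on the short rail, and the tool's fence y of -0.131 matches the expected -0.1325. Now a last gentle press in x.

Emit:
jog_arm --increments '[[[0,-0.5,0,0,0,0,-1],[0,0,-0.85,0,0,0,-1],[0,0,-0.85,0,0,0,-1],[0,0,-0.85,0,0,0,-1],[0.2,0.3,0,0,0,0,-1]]]'

```text
time: 12.37
tool_pos: [0.5901, -0.0339, 0.1711]
tcp_rot: [0.153, 3.129, 0.001]
wrist_force: [1.3, -0.0, 0.1]
width: 0.002
grip_force: 0.0
```

Emit:
jog_arm --increments '[[[0.8,0.8,0,0,0,0,0],[0.8,0.8,0,0,0,0,0],[0.8,0.8,0,0,0,0,0],[0,0,0.5,0,0,0,0],[0,0,0.7,0,0,0,0]]]'

```text
time: 12.78
tool_pos: [0.521, 0.0477, 0.1304]
tcp_rot: [0.148, 3.136, 0.003]
wrist_force: [0.7, 0.1, 0.4]
width: 0.504
grip_force: 0.0
```

Emit:
jog_arm --increments '[[[0,0,0.7,0,0,0,0],[0,0,0.65,0,0,0,0],[0,0,0,0,0,0,0],[-0.2,0,0,0,0,0,0],[-0.2,0,0,0,0,0,0]]]'

```text
time: 13.2
tool_pos: [0.5338, 0.0446, 0.0895]
tcp_rot: [-0.151, -3.138, -0.001]
wrist_force: [1.1, 0.3, -0.0]
width: 0.502
grip_force: 0.0
```

Emit:
jog_arm --increments '[[[-0.1,0,0,0,0,0,0],[-0.1,0,0,0,0,0,0],[-0.08,0,0,0,0,0,0],[0,0,0,0,0,0,0],[0,0,0,0,0,0,0]]]'

```text
time: 13.62
tool_pos: [0.5424, 0.0433, 0.0899]
tcp_rot: [0.151, 3.137, 0.0]
wrist_force: [0.6, -0.9, -0.3]
width: 0.496
grip_force: 0.0
```

Emit:
jog_arm --increments '[[[-0.07,0,0,0,0,0,0],[-0.07,0,0,0,0,0,0],[-0.06,0,0,0,0,0,0],[0,0,0,0,0,0,0],[0,0,0,0,0,0,0]]]'

```text
time: 14.03
tool_pos: [0.545, 0.043, 0.0886]
tcp_rot: [-0.151, -3.131, 0.0]
wrist_force: [-8.3, 1.3, 5.5]
width: 0.501
grip_force: 4.1
```

Seated in x at 8 N, the same position as before. Now I retreat and verify.

Emit:
jog_arm --increments '[[[0.4,0,0,0,0,0,0],[0.4,0,0,0,0,0,0],[0.3,0,-0.7,0,0,0,0],[0,0,-1,0,0,0,0],[0,0,-1,0,0,0,0]]]'

```text
time: 14.45
tool_pos: [0.5127, 0.046, 0.1697]
tcp_rot: [-0.151, -3.134, 0.001]
wrist_force: [0.7, -0.2, -0.1]
width: 0.497
grip_force: 0.0
```

Emit:
jog_arm --increments '[[[0.3,1,-0.5,0,0,0,0],[0.3,1,-0.5,0,0,0,0],[0.3,1,-0.5,0,0,0,0],[0.3,1,-0.5,0,0,0,0],[0,1,-0.5,0,0,0,0]]]'

```text
time: 14.87
tool_pos: [0.4916, 0.1998, 0.2459]
tcp_rot: [-0.151, -3.137, 0.0]
wrist_force: [-0.2, 0.1, -0.6]
width: 0.499
grip_force: 0.0
```

Emit:
jog_arm --increments '[[[0,1,0,0,0,0,0],[0,1,0,0,0,0,0],[0,1,0,0,0,0,0],[0,0,0,0,0,0,0],[0,0,0,0,0,0,0]]]'

```text
time: 15.28
tool_pos: [0.5018, 0.2895, 0.2452]
tcp_rot: [-0.147, -3.138, 0.0]
wrist_force: [0.7, -0.1, -0.0]
width: 0.501
grip_force: 0.0
```

```bash
python3 look.py s7
```

```text
[0.50177561 0.28954624 0.24516151] [ 0.67089877 -0.06741122 -0.00242137]
scene [299. 218.] 1551 [0.5962 0.0401] [0.1214 0.0957] 84.9 [[0.5429999828338623, -0.01600000075995922], [0.6380000114440918, -0.02500000037252903], [0.6489999890327454, 0.09600000083446503], [0.5540000200271606, 0.10499999672174454]]
side [390.  63.] 703 [ 0.3963 -0.5223] [0.5484 0.0283] 0.4 [[0.12200000137090683, -0.5099999904632568], [0.12200000137090683, -0.5379999876022339], [0.6710000038146973, -0.5339999794960022], [0.6700000166893005, -0.5059999823570251]]
```

View pics/s7.png

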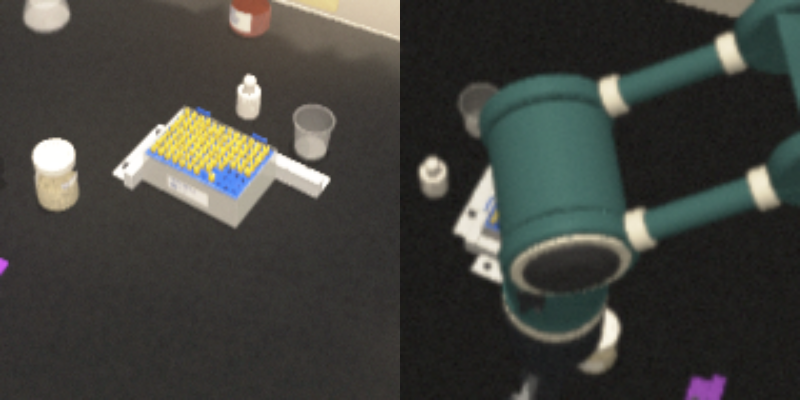

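In the scene view the box sits flush in both rails (crop 185,108 corner), at 84.9°. Its centre is (0.596, 0.040) against the expected seat (0.5985, 0.041). The jar, cup and weight look unmoved and the arm is clear of everything, so I hand in.

```bash
python3 -c "
from h import *
print(bot.finish_job())"
```

```text
the job is handed in; nothing more can be done
None
```

I pushed the tip box into the aluminium corner and handed the job in at about 15 s. It measured square to within a degree and about 3 mm from my estimate of the seat, after pressing firmly against both rails. The jar, cup and weight looked unmoved, and no verdict was returned.

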